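# Put the shed's air station to bed

### The job

Snap every air lance lying on the shelf down into a spring clip of the rack, one to a clip and fully home, nozzles all on the rack's far side, away from you. Turn the valve dial clockwise to its closed stop, then back exactly three clicks, and after that bleed the line: squeeze the purge gun's trigger right in, hold it for a good second and let it go. The lances may be put up before, between or after that; leave the lock hardware lying about where it is.

Things in the scene. Friction and masses are not known exactly. Their poses are not given: they have to be found in the camera images.
- rack: Wooden board 120 (x) by 300 (y) by 12 mm, fixed, with a row of five spring clips side by side at y = -116, -58, 0, +58, +116 mm. Origin: centre of the underside, on the table, z up; +x is the far side, away from the robot. Each clip is two pairs of steel jaws at x = -32 and +32 mm, each 14 mm long in x; between x = -25 and +25 mm the space over the board is clear for fingers.
- slot3 (a point): Point of the middle clip, 45 mm above the table: where the middle of a seated tube's axis lies. The jaws' mouth is 25 mm wide at 65 mm above the table, narrowing to 11 mm between lips at 52 mm. A tube held along x and pressed straight down (5 to 15 N) springs them apart, snaps under the lips and rests on a hard support; collars leave 9 mm lengthways play. The other clips are alike.
- lance1: Air lance, 140 mm long, 0.08 to 0.15 kg: steel tube 16 mm thick, x = -48 to +48 mm, between 20 mm square collars (to x = -62 and +60), then a plain brass stub to x = +78. Origin on the tube's axis at mid length; x towards the nozzle. Lies on its collars, axis 10 mm above the table. Three to five of the five lances are there.
- lance1_nozzle (a point): Tip of the nozzle of lance1, 78 mm along +x from its origin.
- lance2: Air lance, 140 mm long, 0.08 to 0.15 kg: steel tube 16 mm thick, x = -48 to +48 mm, between 20 mm square collars (to x = -62 and +60), then a brass cone to x = +78. Origin on the tube's axis at mid length; x towards the nozzle. Lies on its collars, axis 10 mm above the table. Three to five of the five lances are there.
- lance2_nozzle (a point): Tip of the nozzle of lance2, 78 mm along +x from its origin.
- lance3: Air lance, 140 mm long, 0.08 to 0.15 kg: steel tube 16 mm thick, x = -48 to +48 mm, between 20 mm square collars (to x = -62 and +60), then a flat brass fan to x = +78. Origin on the tube's axis at mid length; x towards the nozzle. Lies on its collars, axis 10 mm above the table. Three to five of the five lances are there.
- lance3_nozzle (a point): Tip of the nozzle of lance3, 78 mm along +x from its origin.
- lance4: Air lance, 140 mm long, 0.08 to 0.15 kg: steel tube 16 mm thick, x = -48 to +48 mm, between 20 mm square collars (to x = -62 and +60), then a brass disc to x = +78. Origin on the tube's axis at mid length; x towards the nozzle. Lies on its collars, axis 10 mm above the table. Three to five of the five lances are there.
- lance4_nozzle (a point): Tip of the nozzle of lance4, 78 mm along +x from its origin.
- lance5: Air lance, 140 mm long, 0.08 to 0.15 kg: steel tube 16 mm thick, x = -48 to +48 mm, between 20 mm square collars (to x = -62 and +60), then a brass ball to x = +78. Origin on the tube's axis at mid length; x towards the nozzle. Lies on its collars, axis 10 mm above the table. Three to five of the five lances are there.
- lance5_nozzle (a point): Tip of the nozzle of lance5, 78 mm along +x from its origin.
- valve: Grey air valve block 100 by 100 by 34 mm, fixed, with a dial on top. Origin: centre of the underside, z up, which is the dial's axis. The long tick on its white face, along +x from the axis, marks the closed stop; ticks every 20 degrees counter-clockwise from it mark the clicks.
- dial_grip (a point): Point on the dial's axis, 61 mm above the table, at mid height of its grip bar. Does not turn with the dial.
- dial (a joint): Dial angle, rad, counter-clockwise from above: 0 at the closed stop, to 2.75. A click is 20 degrees (0.349), three are 1.047; clicks are marks only, not felt; the dial stays where left (0.06 N m friction). Grip bar 58 mm long, 16 thick, 46 to 76 mm above the table on a 60 mm disc; its white-marked end points along the valve's yaw + this angle. Clockwise closes.
- gun: Purge gun clamped on its side on a fixed 170 by 85 mm plate. Origin on the table, z up. Its grip is a fixed grey bar along x from -65 to +50 mm, y -12 to +12 mm, 50 to 80 mm above the table; the steel trigger lever lies along its +y side, outer face at y = +41 mm when free. Head block at x = 49 to 79 mm, up to 82 mm above the table.
- squeeze_point (a point): Where to centre the gripper on the gun: x = -30 mm, y = +6 mm, 65 mm above the table. Close across the gun's y: one finger behind the grip (y = -12 mm), the other on the lever (y = +41 mm free, about +24 mm squeezed). Axes as the gun's.
- trigger (a joint): Angle of the trigger lever in rad: 0 free, 0.20 fully squeezed against its stop. Hinged about an upright pin at x = +52, y = +36 mm of the gun, 105 mm long towards -x, 10 mm thick; springs back by itself; 2 to 5 N at the squeeze point.
- padlock: Chrome padlock lying flat, 50 mm body, 85 mm over the shackle, 22 mm high. Bystander.
- hinge_a: Galvanized butt hinge lying open, 90 by 70 mm. Bystander.
- hinge_b: The second butt hinge, the same. Bystander.
- escutcheon: Round bronze keyhole escutcheon, 60 mm across, 12 mm high. Bystander.
Mind the look-alikes: they are no part of the job. Leave any green or orange look-alike of the lance4 alone.

How it is judged:
By the outcome, as a careful person would: the job done as asked, in the order asked, and still so for the second after the job is handed in, with the robot touching nothing.
Of lance1, lance2, lance3, lance4, lance5 only 3 to 5 are there at a start; the rules pass over those that are not, and their reading is None.
At some moment in a run one of lance1, lance2, lance3, lance4, lance5 may be knocked a few centimetres aside while the robot is not near it.
Once in a run the grip may slacken for a moment while it holds something.
It also fails if it takes over 210 s, if anything falls off the work surface, if the arm or the gripper's body presses on something with over 40 N, if the wrist force passes 120 N, or if a joint passes its speed limit or range.

### The arm

A 6-joint arm with a two-finger parallel gripper is mounted at the origin on the work surface. World frame = base frame: x ahead of the robot, y to its left, z up, the work surface at z = 0. Lengths are in mm, angles in rad, forces in N, time in s.
With the tool pointing down it reaches from about 275 to 1000 mm from the base axis. Payload 8.4 kg.
Tool frame: the origin (TCP) lies on the mounting face of the last link; the fingertips stand 173 mm ahead of it and the grasp point (between the pads) lies arm.grip_point_offset ahead of it (arm.grip_point_offset is the distance from the TCP to the grasp point, in mm); z points along the fingers, y is the line along which they close (so a half turn about z gives the same grasp; the last joint's range is limited). The gripper opens to 85 mm and grips with 20 to 120 N. Pads are 22 mm wide; open, the fingers measure 114 mm over their backs; the gripper's body (76 mm by 85 mm) begins 54 mm behind the grasp point. The pads swing forward as they close: fully open they stand 13 mm farther back than shut.
Start: joints at [1.243, 0.353, 1.633, -0, 1.155, -0.002], TCP at [200.041, 592.126, 404.681] pointing down, gripper open.
Joint ranges: [-2.63, 2.63], [-0.92, 2.1], [0.06, 2.66], [-1.3, 4.44], [0, 2.69], [-3.02, 3.02]. Speed limits (rad/s): [2.22, 2.22, 2.79, 3.14, 3.14, 3.14].

### API

Orientations are given as [roll, pitch, yaw] about the fixed x, y, z axes, in that order (R = Rz(yaw) Ry(pitch) Rx(roll)).
In Python, from workcell import arm gives the robot as it stands.
- The arm moves only by the shell command python3 -m crank 'ROWS' [OPENING] [FORCE]. ROWS is JSON, a list of rows, each a list of 6 numbers: the shift along the tool's x, y, z in cm, then the turn, a rotation vector about the tool's x, y, z in rad. A call has 1 to 12 rows; each row shifts and turns the commanded pose from where the row before left it, along the tool's axes as they then stand; what a row does not reach is not made up. A row lasts 1/12 s, in which the tool goes at most 41.7 mm and 7.16 degrees, less where a joint would pass 70% of its speed; a pose out of reach is approached as far as the arm can. A call is refused whole if a number of a shift passes 4.17 or a number of a turn 0.125, either way. A call with a gripper value outside its range is refused whole. OPENING is the closure, from 0 (fully open) to 1 (shut), set as the call begins (- or left out, the last holds). The fingers move at their own pace and stop on an object; FORCE is the grip in N (left out, the last holds). Time passes only in rows, so rows that do not move let the fingers close. It gives the time, the measured TCP pose, the force, the opening and the grip force at its end, in the units of the state.
- arm.sense(): the state, without advancing time (a new reading comes with each control period).
- arm.get_image(name): name is "scene" or "top" or "wrist"; returns a dict with "pixels" (420x560x3 uint8, red, green, blue), "vertical_fov" (degrees; the focal length in pixels is half the picture's height over the tangent of half this angle, whatever the lens; pixels are square), "cx", "cy" (the principal point, pixels), "R" (3x3) and "t" (3): a world point X has camera coordinates R X + t. Camera axes: x right, y down, z forward; pixel columns grow to the right and rows downward; lengths in mm; the calibration is good to about 2 mm. A picture is of the moment at which its call begins. There is no depth.
- arm.close_job(): hands the job in; it is judged then, once.
The state is a dict: "clock": time; "q": joint angles; "joint_vel": joint speeds; "joint_efforts": joint torques, N m; "eef_pos": TCP position; "tool_rot": TCP orientation; "wrist_force": force on the tool from outside, world axes, zero at the start; "wrist_torque": the same for the moment, N m; "finger_gap": finger opening in mm; "finger_force": force on a finger pad.
Only numpy, scipy, OpenCV 4.12 (cv2) and the standard library are available. Lean on these libraries where they do the work, as an engineer would, in place of code of your own. Each camera call takes 0.05 s, during which the arm holds its last target. There are 200 camera calls.

## Working session

There is one attempt and no reset: what is moved stays moved. The work goes in short steps, Python scripts to look and compute and a shell command to move; the robot and the scene stay as the last step left them, time stands still between calls to the robot, and variables do not carry over. Pictures are saved under pics/ and viewed, at most 14 in all, crops included, and the job is handed in when it is done.

```bash
ls; mkdir -p pics; cat > h.py <<'E'
import numpy as np, cv2, pickle
from workcell import arm
def snap(n,tag):
    im=arm.get_image(n); pickle.dump(im,open(f'pics/{tag}.pkl','wb'))
    cv2.imwrite(f'pics/{tag}.png',cv2.cvtColor(np.array(im['pixels'],np.uint8),cv2.COLOR_RGB2BGR)); return im
def load(tag): return pickle.load(open(f'pics/{tag}.pkl','rb'))
def ray(im,u,v):
    f=210/np.tan(np.radians(im['vertical_fov'])/2)
    R=np.array(im['R']);t=np.array(im['t'])
    d=R.T@np.array([(u-im['cx'])/f,(v-im['cy'])/f,1]); return -R.T@t,d
def onz(im,u,v,z):
    c,d=ray(im,u,v); return c+d*(z-c[2])/d[2]
def proj(im,X):
    f=210/np.tan(np.radians(im['vertical_fov'])/2)
    p=np.array(im['R'])@np.array(X)+np.array(im['t']); return f*p[0]/p[2]+im['cx'],f*p[1]/p[2]+im['cy']
def tri(a,b):
    A=np.zeros((3,3));y=np.zeros(3)
    for im,u,v in (a,b):
        c,d=ray(im,u,v); d=d/np.linalg.norm(d); P=np.eye(3)-np.outer(d,d); A+=P;y+=P@c
    return np.linalg.solve(A,y)
E
python3 - <<'E'
from h import *
for n in('scene','top','wrist'):
    im=snap(n,n+'0'); print(n,im['vertical_fov'],-np.array(im['R']).T@np.array(im['t']),np.round(im['R'],2).tolist(),im['cx'],im['cy'])
s=arm.sense();print(s, arm.grip_point_offset)
a=cv2.imread('pics/scene0.png');b=cv2.imread('pics/top0.png')
cv2.imwrite('pics/top0b.png',cv2.resize(b,(800,600),interpolation=cv2.INTER_CUBIC))
cv2.imwrite('pics/scene0b.png',cv2.resize(a,(800,600),interpolation=cv2.INTER_CUBIC))
E
```

```text
pics
scene 49.54210975864592 [ 927.2972222   632.98455212 1143.6297129 ] [[-0.85, 0.52, -0.0], [0.43, 0.7, -0.57], [-0.29, -0.48, -0.82]] 277.862078755785 206.16535490225232
top 53.082234368898426 [ 436.28684965   -9.3536465  1129.1877855 ] [[0.03, -1.0, -0.03], [-0.99, -0.02, -0.1], [0.1, 0.04, -0.99]] 288.9958420109764 213.43066958244967
wrist 64.86587314377316 [121.0018559  619.26954766 372.87204036] [[0.32, 0.95, -0.0], [0.9, -0.3, 0.32], [0.3, -0.1, -0.95]] 281.1995438076969 212.86542910344227
{'clock': 0.15, 'q': array([ 1.24259454e+00,  3.53504015e-01,  1.63395347e+00,  3.75577105e-05,
        1.15523793e+00, -2.41540258e-03]), 'joint_vel': array([-0.00030789, -0.00098652, -0.00348849,  0.00066863, -0.00157302,
        0.00077206]), 'joint_efforts': array([ 1.94090157e-04, -6.05645943e+01, -3.42336667e+01, -1.28020160e-04,
        6.17655547e-03,  2.52334780e-05]), 'eef_pos': array([199.97892205, 591.95194023, 404.12891416]), 'tool_rot': array([-3.14048998e+00, -3.70079772e-05,  2.81579107e+00]), 'wrist_force': array([ 0.31612917, -0.62139576, -0.31546577]), 'wrist_torque': array([-0.00034201,  0.00267326, -0.00345884]), 'finger_force': 0.0, 'finger_gap': 85.47894318784643} 154.70000000000002
```

View pics/top0b.png

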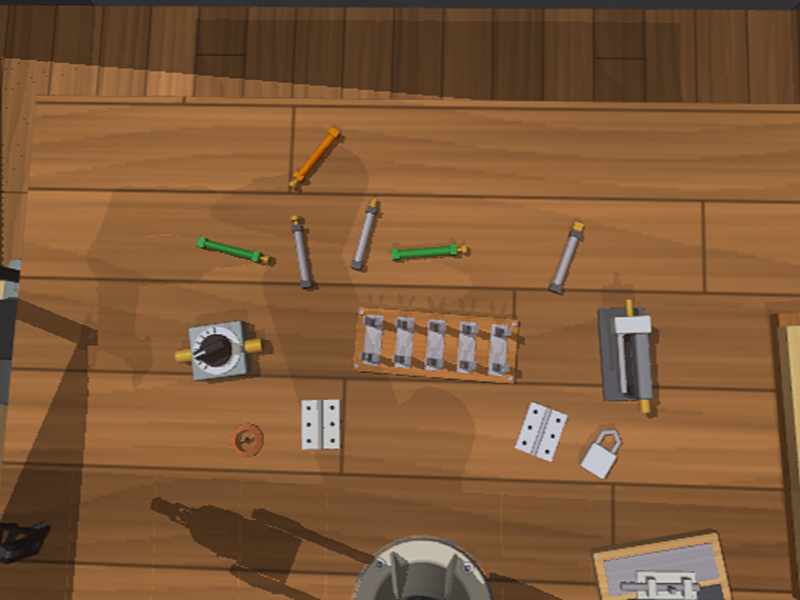

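View pics/scene0b.png

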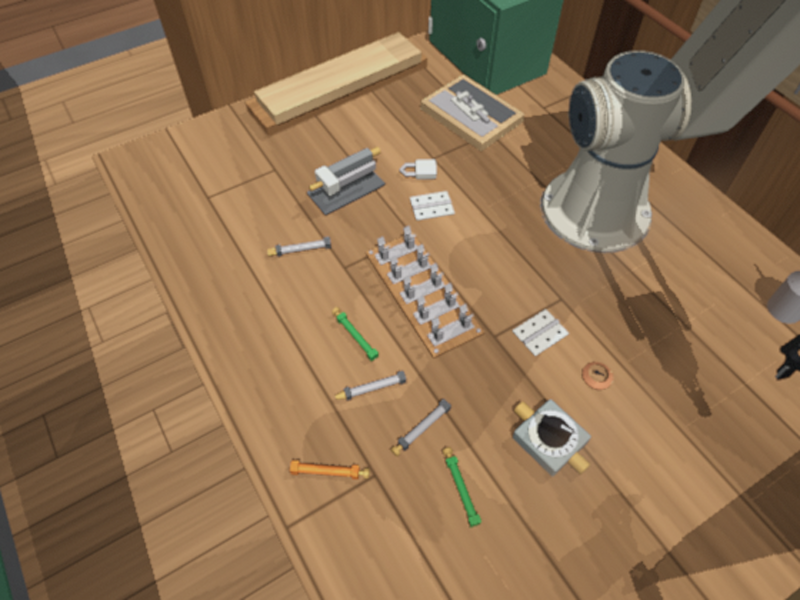

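Top view (800 px): three steel lances at (303,252), (366,235) and (567,258), nozzles upward, which is the far side. The look-alikes are green at (234,250) and (430,252) and orange at (315,158), and they stay put. The rack is at (437,345), the dial at (217,350) and the gun at (627,350).

```bash
python3 - <<'E'
from h import *
S=load('scene0');T=load('top0')
def comps(im,zz):
    p=np.array(im['pixels'],np.uint8);h=cv2.cvtColor(p,cv2.COLOR_RGB2HSV)
    m=((h[...,1]<60)&(h[...,2]>50)).astype(np.uint8)
    n,l,st,c=cv2.connectedComponentsWithStats(m)
    for i in range(1,n):
        if 60<st[i,4]<4000:
            pts=np.argwhere(l==i)[:,::-1].astype(np.float32);r=cv2.minAreaRect(pts)
            w=onz(im,*c[i],zz)
            if 250<w[0]<800 and abs(w[1])<450:
                # principal axis ends
                d=pts-pts.mean(0);v=np.linalg.svd(d,full_matrices=False)[2][0];s=d@v
                e=[pts.mean(0)+v*s.min(),pts.mean(0)+v*s.max()]
                E=[onz(im,*q,zz)[:2].round(0).tolist() for q in e]
                print(st[i,4],c[i].round(1),w[:2].round(0),[x.round(1) for x in r[1]],E, [q.round(1).tolist() for q in e])
print('top');comps(T,10);print('scene');comps(S,10)
# enlarged crop
a=cv2.imread('pics/top0.png')[130:290,120:480]
cv2.imwrite('pics/crop1.png',cv2.resize(a,(800,356),interpolation=cv2.INTER_CUBIC))
E
```

```text
topTraceback (most recent call last):
  File "<stdin>", line 17, in <module>
  File "<stdin>", line 16, in comps
AttributeError: 'float' object has no attribute 'round'
```

```bash
python3 - <<'E'
from h import *
S=load('scene0');T=load('top0')
def comps(im,zz):
    p=np.array(im['pixels'],np.uint8);h=cv2.cvtColor(p,cv2.COLOR_RGB2HSV)
    m=((h[...,1]<60)&(h[...,2]>50)).astype(np.uint8)
    n,l,st,c=cv2.connectedComponentsWithStats(m)
    for i in range(1,n):
        if 60<st[i,4]<4000:
            pts=np.argwhere(l==i)[:,::-1].astype(np.float32)
            w=onz(im,*c[i],zz)
            if 250<w[0]<800 and abs(w[1])<450:
                d=pts-pts.mean(0);v=np.linalg.svd(d,full_matrices=False)[2][0];s=d@v
                e=[pts.mean(0)+v*s.min(),pts.mean(0)+v*s.max()]
                E=[onz(im,*q,zz)[:2].round(0).tolist() for q in e]
                print(st[i,4],c[i].round(1),w[:2].round(0),E, [q.round(1).tolist() for q in e])
print('top');comps(T,10);print('scene');comps(S,10)
a=cv2.imread('pics/top0.png')[130:290,120:480]
cv2.imwrite('pics/crop1.png',cv2.resize(a,(800,356),interpolation=cv2.INTER_CUBIC))
E
```

```text
top
267 [254.4 166.3] [672. 129.] [[733.0, 115.0], [613.0, 143.0]] [[260.3999938964844, 144.60000610351562], [248.5, 187.60000610351562]]
270 [210.6 179.2] [634. 247.] [[695.0, 260.0], [576.0, 235.0]] [[207.10000610351562, 157.1999969482422], [214.10000610351562, 200.5]]
291 [395.4 182.5] [ 636. -251.] [[694.0, -271.0], [580.0, -231.0]] [[403.20001220703125, 161.3000030517578], [387.79998779296875, 203.3000030517578]]
2132 [437.4 247.6] [ 466. -361.] [[552.0, -354.0], [383.0, -367.0]] [[434.79998779296875, 214.8000030517578], [440.0, 279.5]]
428 [260.4 237.5] [479. 106.] [[526.0, 104.0], [433.0, 108.0]] [[261.79998779296875, 220.10000610351562], [258.8999938964844, 255.1999969482422]]
420 [282.3 239.3] [476.  47.] [[523.0, 45.0], [430.0, 50.0]] [[283.70001220703125, 221.6999969482422], [280.8999938964844, 256.8999938964844]]
1277 [152.8 244.9] [452. 395.] [[476.0, 336.0], [428.0, 454.0]] [[175.0, 236.39999389648438], [130.60000610351562, 253.3000030517578]]
414 [304.3 241.1] [473. -11.] [[520.0, -14.0], [426.0, -8.0]] [[305.79998779296875, 223.60000610351562], [302.79998779296875, 25
[... 1231 characters left out ...]
269.6000061035156, 163.10000610351562], [320.20001220703125, 235.8000030517578]]
216 [211.8 172.1] [ 635. -254.] [[579.0, -233.0], [691.0, -273.0]] [[230.5, 169.10000610351562], [193.1999969482422, 175.1999969482422]]
693 [378.  232.2] [325. 199.] [[271.0, 216.0], [378.0, 183.0]] [[396.1000061035156, 228.10000610351562], [360.0, 236.3000030517578]]
280 [262.3 269.3] [671. 126.] [[613.0, 140.0], [729.0, 113.0]] [[283.0, 263.0], [241.8000030517578, 275.5]]
301 [296.9 296.6] [634. 244.] [[572.0, 231.0], [693.0, 256.0]] [[313.6000061035156, 281.5], [280.3999938964844, 311.6000061035156]]
1341 [385.3 306.1] [451. 387.] [[494.0, 337.0], [408.0, 437.0]] [[360.5, 298.79998779296875], [410.5, 313.5]]
```

View pics/crop1.png

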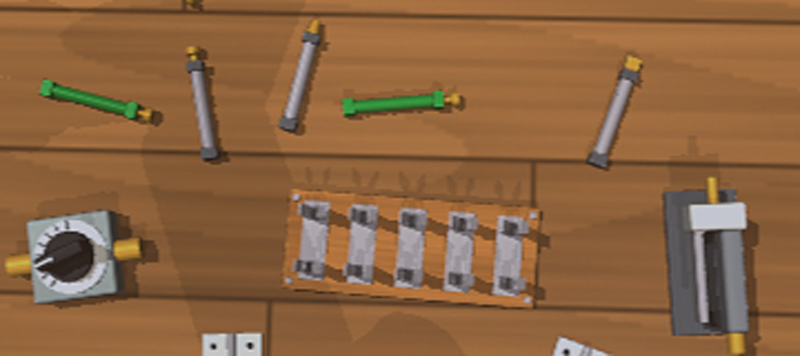

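The three steel-grey ones are real lances: crop (203,105), (302,75) and (614,110), with ball/cone-like brass nozzles. The green pair at (92,100) and (400,103), and the orange one, are the look-alikes. Both views agree on the lances within 3 mm at z=10. I'll move to the valve first.

```bash
cat > go.py <<'E'
import sys,numpy as np
from scipy.spatial.transform import Rotation as Ro
from workcell import arm
s=arm.sense();R=Ro.from_euler('xyz',s['tool_rot']).as_matrix();p=s['eef_pos']
print('at',p.round(1),'rpy',s['tool_rot'].round(3),'q6 %.2f F'%s['q'][5],s['wrist_force'].round(1),'gap %.1f ff %.1f t %.1f'%(s['finger_gap'],s['finger_force'],s['clock']))
if len(sys.argv)>1:
    a=[float(v) for v in sys.argv[1:]]
    d=R.T@(np.array(a[:3])-p)/10; n=int(np.ceil(max(np.linalg.norm(d)/4,.01)))
    print('tool cm',d.round(2),'n',n,'per row',(d/n).round(2))
    Rt=Ro.from_euler('xyz',[np.pi,0,a[3]]).as_matrix()
    r=Ro.from_matrix(R.T@Rt).as_rotvec();m=int(np.ceil(np.linalg.norm(r)/.12));print('rotvec',r.round(3),'n',m,(r/max(m,1)).round(3))
E
python3 - <<'E'
from h import *
S=load('scene0');T=load('top0')
print('valve',tri((T,152.8,244.9),(S,385.3,306.1)).round(0))
for n,a,b in(('A',(254.4,166.3),(262.3,269.3)),('B',(210.6,179.2),(296.9,296.6)),('C',(395.4,182.5),(211.8,172.1))):print(n,tri((T,*a),(S,*b)).round(1))
E
python3 go.py 447 382 404 2.816
```

```text
valve [453. 390.  19.]
A [671.9 128.2  13.5]
B [634.1 245.6  13.8]
C [ 635.8 -250.2   13.8]
at [200.  592.  404.1] rpy [-3.14  -0.     2.816] q6 -0.00 F [ 0.3 -0.6 -0.3] gap 85.5 ff 0.0 t 0.1
tool cm [-3.012e+01 -1.198e+01  2.000e-02] n 9 per row [-3.35 -1.33  0.  ]
rotvec [-0.001 -0.    -0.   ] n 1 [-0.001 -0.    -0.   ]
```

```bash
python3 -m crank '[[-3.35,-1.33,0,0,0,0],[-3.35,-1.33,0,0,0,0],[-3.35,-1.33,0,0,0,0],[-3.35,-1.33,0,0,0,0],[-3.35,-1.33,0,0,0,0],[-3.35,-1.33,0,0,0,0],[-3.35,-1.33,0,0,0,0],[-3.35,-1.33,0,0,0,0],[-3.35,-1.33,0,0,0,0],[0,0,0,0,0,0],[0,0,0,0,0,0],[0,0,0,0,0,0]]' 0 30
python3 go.py; python3 -c "
from h import *
snap('wrist','w1');a=cv2.imread('pics/w1.png');cv2.imwrite('pics/w1b.png',cv2.resize(a,(800,600),interpolation=cv2.INTER_CUBIC))"
```

```text
clock: 1.15
eef_pos: [447.2, 382.2, 404.4]
tool_rot: [-3.141, -0.001, 2.815]
wrist_force: [0.1, -0.1, 0.6]
finger_gap: 85.7
finger_force: 0.0
at [447.2 382.2 404.4] rpy [-3.141e+00 -1.000e-03  2.815e+00] q6 -0.54 F [ 0.1 -0.1  0.6] gap 85.7 ff 0.0 t 1.1
```

View pics/w1b.png

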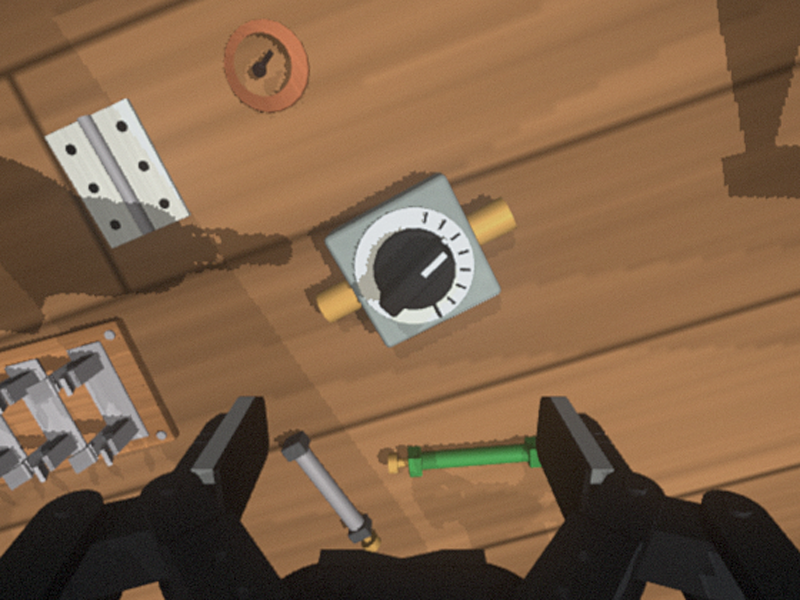

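The wrist view shows the dial at (414,265), the long tick at (438,311), and the white mark pointing towards (447,253). Valve top corners: (326,238), (443,175), (500,290) and (390,347).

```bash
python3 - <<'E'
from h import *
W=load('w1');k=.7
C=np.array([onz(W,u*k,v*k,34)[:2] for u,v in((326,238),(443,175),(500,290),(390,347))])
print(C.round(0).tolist(),'sides',[np.linalg.norm(C[i]-C[i-1]).round(1) for i in range(4)],'ctr',C.mean(0))
e=[C[1]-C[0],C[2]-C[3]];print('edge ang',[np.arctan2(*x[::-1]) for x in e],[np.arctan2(*x[::-1]) for x in (C[2]-C[1],C[3]-C[0])])
c=C.mean(0)
t=onz(W,438*k,311*k,36)[:2]-c;print('tick',t,np.linalg.norm(t),np.arctan2(t[1],t[0]))
for z in(70,76):
  a=onz(W,422*k,277*k,z)[:2];b=onz(W,446*k,253*k,z)[:2];d=b-a;print('mark',a-c,b-c,np.arctan2(d[1],d[0]))
# white face in top & wrist
for tag in('w1','top0'):
  im=load(tag);p=np.array(im['pixels'],np.uint8);h=cv2.cvtColor(p,cv2.COLOR_RGB2HSV)
  m=((h[...,1]<25)&(h[...,2]>185)).astype(np.uint8)
  u,v=proj(im,[*c,36]);mm=np.zeros_like(m);r=50 if tag=='w1' else 20;sl=np.s_[int(v)-r:int(v)+r,int(u)-r:int(u)+r];mm[sl]=m[sl]
  pts=cv2.convexHull(np.argwhere(mm)[:,::-1].astype(np.float32));el=cv2.fitEllipse(pts);print(tag,(u,v),el)
  for z in(36,46):print(z,onz(im,*el[0],z)[:2])
E
```

```text
[[411.0, 337.0], [396.0, 431.0], [490.0, 447.0], [507.0, 353.0]] sides [np.float64(97.3), np.float64(94.4), np.float64(94.9), np.float64(95.2)] ctr [451.10472682 391.90281063]
edge ang [np.float64(1.7302082697641143), np.float64(1.7560852538335296)] [np.float64(0.16952864884570046), np.float64(0.16209381779345264)]
tick [38.94675622  5.69073411] 39.36031344793028 0.1450890129052849
mark [0.34728872 3.95777777] [-10.08600302  23.82761937] 2.0543074336780904
mark [-1.29900922  4.23091832] [-11.52592028  23.70771509] 2.0543074336780913
w1 (np.float64(290.37485638074827), np.float64(186.16909584962193)) ((289.7879943847656, 185.5758819580078), (81.38029479980469, 83.64022827148438), 79.5884017944336)
36 [450.30074418 391.51962542]
46 [447.86760556 392.05766388]
top0 (np.float64(150.4381148755641), np.float64(245.03305977519355)) ((150.95770263671875, 244.77410888671875), (31.96963882446289, 33.316532135009766), 47.86459732055664)
36 [451.81919258 390.56498006]
46 [451.67710956 386.90670075]
```

```bash
python3 -m crank '[[0,0,1,0,0,0.109],[0,0,1,0,0,0.109],[0,0,1,0,0,0.109],[0,0,1,0,0,0.109],[0,0,1,0,0,0.109],[0,0,1,0,0,0.109],[0,0,1,0,0,0.107],[0,0,0,0,0,0],[0,0,0,0,0,0]]' >/dev/null
python3 go.py 451 391 222 2.054
```

```text
at [446.4 383.  334.4] rpy [-3.14  0.    2.06] q6 0.22 F [1.3 0.7 0.5] gap 85.4 ff 0.0 t 1.9
tool cm [ 0.49  0.8  11.24] n 3 per row [0.16 0.27 3.75]
rotvec [-0.001  0.     0.006] n 1 [-0.001  0.     0.006]
```

```bash
python3 -m crank '[[0.25,0.4,1,0,0,0.006],[0.24,0.4,1.2,0,0,0],[0,0,2,0,0,0],[0,0,2,0,0,0],[0,0,2,0,0,0],[0,0,2,0,0,0],[0,0,1,0,0,0],[0,0,0,0,0,0],[0,0,0,0,0,0]]' 0 40
python3 -m crank '[[0,0,0,0,0,0],[0,0,0,0,0,0],[0,0,0,0,0,0],[0,0,0,0,0,0],[0,0,0,0,0,0],[0,0,0,0,0,0],[0,0,0,0,0,0],[0,0,0,0,0,0]]' 1 40; python3 go.py 451 391 222 2.054
```

```text
clock: 2.7
eef_pos: [452.2, 390.5, 222.3]
tool_rot: [-3.141, 0.0, 2.05]
wrist_force: [-0.1, -0.0, 0.7]
finger_gap: 85.1
finger_force: 0.0
clock: 3.37
eef_pos: [452.3, 390.3, 223.2]
tool_rot: [3.141, -0.0, 2.049]
wrist_force: [-1.3, -0.5, 5.7]
finger_gap: 15.2
finger_force: 41.2
at [452.3 390.3 223.2] rpy [ 3.141 -0.     2.049] q6 0.23 F [-1.3 -0.5  5.7] gap 15.2 ff 41.2 t 3.4
tool cm [ 0.12 -0.08  0.12] n 1 per row [ 0.12 -0.08  0.12]
rotvec [ 0.    -0.    -0.005] n 1 [ 0.    -0.    -0.005]
```

```bash
python3 -m crank '[[0,0,-0.2,0,0,0.11],[0,0,0,0,0,0.11],[0,0,0,0,0,0.11],[0,0,0,0,0,0.11],[0,0,0,0,0,0.11],[0,0,0,0,0,0.11],[0,0,0,0,0,0.11],[0,0,0,0,0,0.11],[0,0,0,0,0,0.11],[0,0,0,0,0,0.11],[0,0,0,0,0,0.11],[0,0,0,0,0,0.11]]' >/dev/null; python3 go.py;python3 -c "
from workcell import arm;print(arm.sense()['wrist_torque'])"
python3 -m crank '[[0,0,0,0,0,0.1],[0,0,0,0,0,0.1],[0,0,0,0,0,0.1],[0,0,0,0,0,0.1],[0,0,0,0,0,0.06],[0,0,0,0,0,0],[0,0,0,0,0,0]]' >/dev/null; python3 go.py;python3 -c "
from workcell import arm;print(arm.sense()['wrist_torque'])"
```

```text
at [453.  390.1 223.4] rpy [ 3.14e+00 -1.00e-03  7.24e-01] q6 1.56 F [  9.6   0.6 -17.1] gap 15.0 ff 42.5 t 4.4
[ 0.11023833 -1.58088583  0.05824904]
at [453.2 389.8 223.4] rpy [ 3.141e+00 -2.000e-03  2.690e-01] q6 2.01 F [ 10.8  -0.3 -16.5] gap 15.1 ff 42.6 t 5.0
[-0.17322049 -1.70850185 -0.03880697]
```

```bash
for i in 1 2 3 4; do python3 -m crank '[[0,0,0,0,0,0.03],[0,0,0,0,0,0.02],[0,0,0,0,0,0]]' >/dev/null; python3 -c "
from workcell import arm;s=arm.sense();print(s['wrist_torque'].round(3),s['tool_rot'][2].round(3),s['q'].round(3),s['wrist_force'].round(1))";done
```

```text
[-0.177 -1.75  -0.135] 0.218 [ 7.080e-01  5.330e-01  1.821e+00 -2.000e-03  7.850e-01  2.063e+00] [ 11.1  -0.3 -16. ]
[-0.207 -1.764 -0.047] 0.168 [ 0.708  0.533  1.821 -0.003  0.786  2.113] [ 10.8  -1.2 -16.3]
[-0.304 -1.401  0.862] 0.12 [ 0.709  0.533  1.822 -0.003  0.786  2.161] [ 10.   -1.7 -15.1]
[-0.235 -1.269  1.916] 0.072 [ 0.709  0.533  1.822 -0.004  0.786  2.21 ] [  8.7  -1.6 -14.3]
```

Stop found at tool yaw ≈0.162, which matches the valve yaw of 0.165. Now back 1.047, to yaw 1.21.

```bash
python3 -m crank '[[0,0,0,0,0,-0.1],[0,0,0,0,0,-0.1],[0,0,0,0,0,-0.1],[0,0,0,0,0,-0.1],[0,0,0,0,0,-0.1],[0,0,0,0,0,-0.1],[0,0,0,0,0,-0.1],[0,0,0,0,0,-0.1],[0,0,0,0,0,-0.1],[0,0,0,0,0,-0.1],[0,0,0,0,0,-0.1],[0,0,0,0,0,-0.04]]' >/dev/null
python3 -m crank '[[0,0,0,0,0,0],[0,0,0,0,0,0]]' >/dev/null; python3 go.py 0 0 0 1.209
```

```text
at [452.7 390.  223.4] rpy [3.141 0.    1.209] q6 1.07 F [  6.2   1.1 -13.9] gap 15.3 ff 43.0 t 7.1
tool cm [-52.49 -28.58  22.32] n 16 per row [-3.28 -1.79  1.39]
rotvec [0.001 0.    0.   ] n 1 [0.001 0.    0.   ]
```

```bash
python3 -m crank '[[0,0,0,0,0,0],[0,0,0,0,0,0],[0,0,0,0,0,0],[0,0,0,0,0,0],[0,0,0,0,0,0],[0,0,-2,0,0,0],[0,0,-3,0,0,0],[0,0,-4,0,0,0],[0,0,-3,0,0,0],[0,0,0,0,0,0]]' 0 >/dev/null
python3 go.py; python3 -c "
from h import *
snap('wrist','w2');im=load('w2');u,v=map(int,proj(im,[451,391,50]));print(u,v);a=cv2.imread('pics/w2.png');y=max(v-90,0);x=max(u-120,0);print(x,y);cv2.imwrite('pics/w2b.png',cv2.resize(a[y:y+180,x:x+240],None,fx=3.3,fy=3.3,interpolation=cv2.INTER_CUBIC))"
```

```text
at [453.7 391.6 351.4] rpy [ 3.137 -0.009  1.209] q6 1.07 F [0.8 1.8 1.2] gap 85.1 ff 0.0 t 8.0
278 208
158 118
```

View pics/w2b.png

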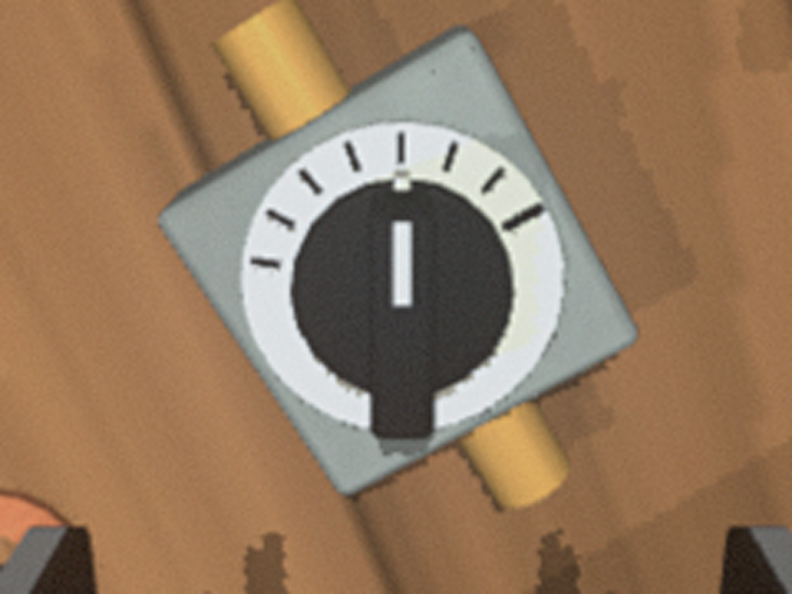

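The mark is exactly on the third tick: (401,147), counted from the long tick at (525,216). Next, the gun.

```bash
python3 -m crank '[[0,0,-0.7,0,0,0.115],[0,0,-0.7,0,0,0.115],[0,0,-0.7,0,0,0.115],[0,0,-0.7,0,0,0.115],[0,0,-0.7,0,0,0.115],[0,0,-0.7,0,0,0.115],[0,0,-0.7,0,0,0.115],[0,0,0,0,0,0.115],[0,0,0,0,0,0.115],[0,0,0,0,0,0.115],[0,0,0,0,0,0]]' >/dev/null
python3 go.py 440 -360 410 0.06
```

```text
at [451.9 390.  392.4] rpy [3.14e+00 1.00e-03 5.40e-02] q6 2.23 F [-0.3  0.   0.6] gap 85.2 ff 0.0 t 8.9
tool cm [-5.21 74.83 -1.66] n 19 per row [-0.27  3.94 -0.09]
rotvec [ 0.001  0.001 -0.006] n 1 [ 0.001  0.001 -0.006]
```

```bash
python3 -m crank '[[-0.27,3.9,-0.1,0,0,0],[-0.27,3.9,-0.1,0,0,0],[-0.27,3.9,-0.1,0,0,0],[-0.27,3.9,-0.1,0,0,0],[-0.27,3.9,-0.1,0,0,0],[-0.27,3.9,-0.1,0,0,0],[-0.27,3.9,-0.1,0,0,0],[-0.27,3.9,-0.1,0,0,0],[-0.27,3.9,-0.1,0,0,0],[-0.27,3.9,-0.1,0,0,0]]' >/dev/null
python3 -m crank '[[-0.27,3.9,-0.1,0,0,0],[-0.27,3.9,-0.1,0,0,0],[-0.27,3.9,-0.1,0,0,0],[-0.27,3.9,-0.1,0,0,0],[-0.27,3.9,-0.1,0,0,0],[-0.27,3.9,-0.1,0,0,0],[-0.27,3.9,-0.1,0,0,0],[-0.27,3.9,-0.1,0,0,0],[-0.27,3.9,-0.1,0,0,0],[0,0,0,0,0,0],[0,0,0,0,0,0],[0,0,0,0,0,0]]' >/dev/null
python3 go.py; python3 -c "
from h import *
snap('wrist','w3');a=cv2.imread('pics/w3.png');cv2.imwrite('pics/w3b.png',cv2.resize(a,(800,600),interpolation=cv2.INTER_CUBIC))"
```

```text
at [ 444.1 -352.1  411.6] rpy [-3.14e+00  1.00e-03  6.00e-02] q6 0.84 F [-0.4  0.5  0.1] gap 85.1 ff 0.0 t 10.8
```

View pics/w3b.png

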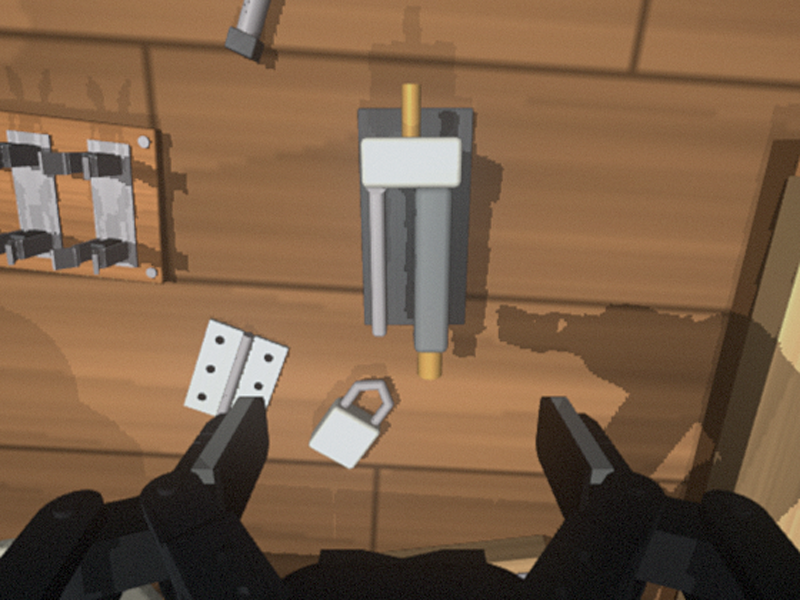

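The gun is upright in view: grip bar between (416,190) and (447,350), lever tip at (379,335), head at (411,162). The padlock at (350,425) is clear. Now measuring.

```bash
python3 - <<'E'
from h import *
W=load('w3');T=load('top0');k=.7
def P(u,v,z):return onz(W,u*k,v*k,z)[:2]
for n,u,v,z in(('gripbotL',414,350,80),('gripbotR',447,350,80),('gripL',416.5,195,80),('gripR',450,195,80),('headTL',361,138,82),('headTR',461,140,82),('headBL',363,186,82),('headBR',461,186,82),('levTop',378,195,75),('levtip',379,335,75)):print(n,P(u,v,z).round(0))
# height check: head BL / BR and grip end in top view (800px coords)
for n,w,t in(('headBL',(363,186),(616,333)),('headBR',(461,186),(651,331)),('gripend',(430,350),(645,401))):
    print(n,tri((W,w[0]*k,w[1]*k),(T,t[0]*k,t[1]*k)).round(0))
E
```

```text
gripbotL [ 391. -362.]
gripbotR [ 392. -385.]
gripL [ 496. -356.]
gripR [ 497. -377.]
headTL [ 527. -321.]
headTR [ 530. -381.]
headBL [ 500. -323.]
headBR [ 503. -383.]
levTop [ 494. -332.]
levtip [ 398. -337.]
headBL [ 499. -323.   81.]
headBR [ 504. -383.   81.]
gripend [ 384. -376.   66.]
```

```bash
python3 go.py 423.6 -365.4 220 0.06; python3 -m crank '[[-1.1,0.6,2.4,0,0,0],[-1.0,0.6,2.4,0,0,0],[0,0,2.4,0,0,0],[0,0,2.4,0,0,0],[0,0,2.4,0,0,0],[0,0,2.4,0,0,0],[0,0,2.4,0,0,0],[0,0,2.3,0,0,0],[0,0,0,0,0,0],[0,0,0,0,0,0]]' 0 40 >/dev/null;  python3 go.py 423.6 -365.4 220 0.06;
```

```text
at [ 444.3 -351.6  411.9] rpy [-3.14e+00  1.00e-03  6.10e-02] q6 0.84 F [0.2 0.4 0.4] gap 85.7 ff 0.0 t 10.8
tool cm [-2.13  1.28 19.19] n 5 per row [-0.43  0.26  3.84]
rotvec [-0.001  0.001  0.001] n 1 [-0.001  0.001  0.001]
at [ 424.2 -364.2  221.1] rpy [-3.14e+00  2.00e-03  6.10e-02] q6 0.80 F [-0.4  0.5  0.2] gap 85.4 ff 0.0 t 11.6
tool cm [-0.07  0.11  0.11] n 1 per row [-0.07  0.11  0.11]
rotvec [-0.002  0.002  0.001] n 1 [-0.002  0.002  0.001]
```

```bash
python3 -m crank '[[0,0.11,0.1,0,0,0],[0,0,0,0,0,0],[0,0,0,0,0,0],[0,0,0,0,0,0],[0,0,0,0,0,0],[0,0,0,0,0,0]]' 1 40; python3 -m crank '[[0,0,0,0,0,0],[0,0,0,0,0,0],[0,0,0,0,0,0],[0,0,0,0,0,0],[0,0,0,0,0,0],[0,0,0,0,0,0],[0,0,0,0,0,0],[0,0,0,0,0,0],[0,0,0,0,0,0],[0,0,0,0,0,0],[0,0,0,0,0,0],[0,0,0,0,0,0]]';python3 -c "
from h import *
snap('wrist','w4');a=cv2.imread('pics/w4.png');cv2.imwrite('pics/w4b.png',a)"
```

```text
clock: 12.13
eef_pos: [424.5, -366.3, 222.0]
tool_rot: [-3.141, -0.001, 0.059]
wrist_force: [-1.3, 6.7, 8.6]
finger_gap: 36.7
finger_force: 37.9
clock: 13.13
eef_pos: [424.5, -366.3, 222.0]
tool_rot: [-3.141, -0.001, 0.059]
wrist_force: [-0.4, 5.5, 10.8]
finger_gap: 36.8
finger_force: 37.9
```

View pics/w4b.png

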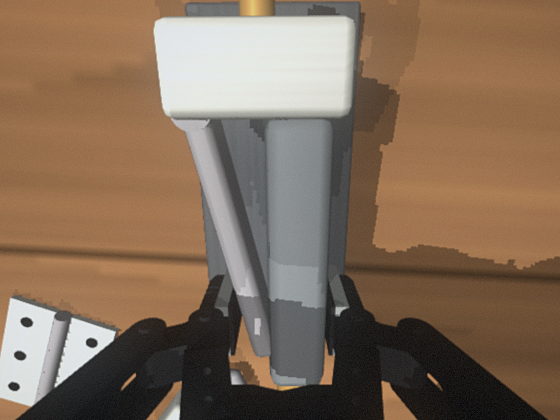

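The lever is swung right in against its stop: gap 36.8 against 36 expected, lever tip at (260,350). I'll hold a bit longer, release and leave.

```bash
python3 -m crank '[[0,0,0,0,0,0],[0,0,0,0,0,0],[0,0,0,0,0,0],[0,0,0,0,0,0],[0,0,0,0,0,0],[0,0,0,0,0,0]]' >/dev/null;python3 -m crank '[[0,0,0,0,0,0],[0,0,0,0,0,0],[0,0,0,0,0,0],[0,0,0,0,0,0],[0,0,0,0,0,0],[0,0,0,0,0,0],[0,0,-2,0,0,0],[0,0,-3,0,0,0],[0,0,-3,0,0,0],[0,0,-3,0,0,0],[0,0,-3,0,0,0],[0,0,-1,0,0,0]]' 0 40; python3 -c "
from h import *
snap('wrist','w5')"; python3 go.py 610 -245 370 -0.337
```

```text
clock: 14.68
eef_pos: [425.2, -367.7, 375.3]
tool_rot: [3.137, -0.005, 0.059]
wrist_force: [0.7, -1.2, 0.2]
finger_gap: 85.4
finger_force: 0.0
at [ 425.3 -367.8  375.4] rpy [ 3.136 -0.005  0.059] q6 0.80 F [ 1.4 -0.2  0.5] gap 85.7 ff 0.0 t 14.7
tool cm [ 19.16 -11.18   0.58] n 6 per row [ 3.19 -1.86  0.1 ]
rotvec [ 0.004 -0.006  0.396] n 4 [ 0.001 -0.002  0.099]
```

```bash
python3 -m crank '[[3.2,-1.85,0.1,0,0,0],[3.2,-1.85,0.1,0,0,0],[3.2,-1.85,0.1,0,0,0],[3.2,-1.85,0.1,0,0,0],[3.2,-1.85,0.1,0,0,0],[3.2,-1.85,0.1,0,0,0],[0,0,0,0,0,0.1],[0,0,0,0,0,0.1],[0,0,0,0,0,0.1],[0,0,0,0,0,0.097],[0,0,0,0,0,0],[0,0,0,0,0,0]]' >/dev/null; python3 go.py; python3 - <<'E'
from h import *
snap('wrist','w6');a=cv2.imread('pics/w6.png');b=cv2.imread('pics/w5.png')
snap('top','top1');c=cv2.imread('pics/top1.png')
cv2.imwrite('pics/m6.png',np.hstack([cv2.resize(a,(400,300)),cv2.resize(b,(400,300))]))
cv2.imwrite('pics/m6.png',np.vstack([cv2.imread('pics/m6.png'),cv2.resize(c[120:290,120:520],(800,300))[:300]]))
E
```

```text
at [ 609.3 -244.7  363.3] rpy [ 3.142e+00  2.000e-03 -3.350e-01] q6 1.52 F [ 0.3 -0.   0. ] gap 85.4 ff 0.0 t 15.7
```

View pics/m6.png

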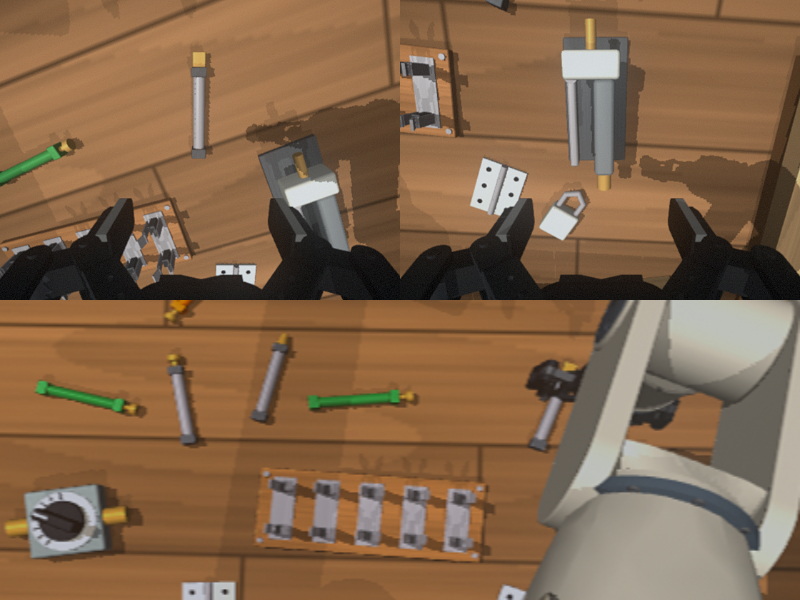

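The right panel shows the lever sprung back parallel to the grip. The upper-left panel shows lance C (fan nozzle) at about (199,105), aligned with the tool. Measuring it from w6.

```bash
cat > lance.py <<'E'
from h import *
def lance(tag,guess,z=10,r=75):
    im=load(tag);h=cv2.cvtColor(np.array(im['pixels'],np.uint8),cv2.COLOR_RGB2HSV)
    m=((h[...,1]<70)&(h[...,2]>45)).astype(np.uint8)
    n,l,st,c=cv2.connectedComponentsWithStats(m);g=proj(im,[*guess,z])
    i=min((i for i in range(1,n) if st[i,4]>150),key=lambda i:np.hypot(*(c[i]-g)))
    cs,_=cv2.findContours((l==i).astype(np.uint8),cv2.RETR_EXTERNAL,cv2.CHAIN_APPROX_NONE)
    (cx,cy),(w,hh),a=R=cv2.minAreaRect(max(cs,key=len));b=cv2.boxPoints(R)
    s=[(b[k]+b[(k+1)%4])/2 for k in range(4)]
    e=(s[0],s[2]) if np.hypot(*(s[0]-s[2]))>np.hypot(*(s[1]-s[3])) else (s[1],s[3])
    E=sorted([onz(im,*q,z)[:2] for q in e],key=lambda p:p[0]);d=E[1]-E[0]
    print(tag,'area',st[i,4],'ends',E[0].round(1),E[1].round(1),'mid',((E[0]+E[1])/2).round(1),'len %.1f ang %.3f'%(np.hypot(*d),np.arctan2(d[1],d[0])))
E
python3 - <<'E'
from lance import *
lance('w6',(636,-250));lance('top0',(636,-250))
# rack screws from w3/w5 at z=12
k=.7;W=load('w3')
for u,v in((143,142),(152,272)):print(onz(W,u*k,v*k,13).round(0))
E
```

```text
w6 area 2233 ends [ 575.3 -229. ] [ 692.4 -270.1] mid [ 633.9 -249.5] len 124.1 ang -0.337
top0 area 300 ends [ 578.7 -231.1] [ 693.7 -271.9] mid [ 636.2 -251.5] len 122.1 ang -0.341
[ 515. -155.   13.]
[ 416. -151.   13.]
```

```bash
python3 - <<'E'
from h import *
k=.7;W=load('w1');T=load('top0');V=load('w3')
L=[onz(W,u*k,v*k,13)[:2] for u,v in((160,435),(110,336))];Rr=[onz(V,u*k,v*k,13)[:2] for u,v in((143,142),(152,272))]
print(np.round(L,1),np.round(Rr,1))
t=[onz(T,u*k,v*k,13)[:2] for u,v in((361,313),(357,368),(515,325),(511,378))];print('top',np.round(t,1))
print('ctr wrist',np.mean(L+Rr,0),'top',np.mean(t,0))
for A in(L+Rr,t):
    A=np.array(A);d=A[:2].mean(0)-A[2:].mean(0);print('yaw',np.arctan2(-d[0],d[1]),np.hypot(*d),[np.arctan2(*(A[i]-A[i+1])[::-1]) for i in(0,2)])
for a,b in(((160,435),(361,313)),((110,336),(357,368))):print(tri((W,a[0]*k,a[1]*k),(T,b[0]*k,b[1]*k)).round(1))
# clips from w6 : light base strips
E
python3 go.py 635 -250 176 -0.338
```

```text
[[530.7 128.1]
 [432.6 134.3]] [[ 515.1 -154.8]
 [ 415.7 -150.6]]
top [[ 528.   128. ]
 [ 425.5  131.7]
 [ 512.9 -158.9]
 [ 415.3 -152.7]]
ctr wrist [473.5159432  -10.75536485] top [470.41884017 -12.94020087]
yaw -0.05720719199994686 284.3748773831956 [np.float64(-0.06244323290867131), np.float64(-0.04269742488700854)]
yaw -0.04432681476178152 285.9188528935954 [np.float64(-0.03611762617501179), np.float64(-0.06337414972170759)]
[529.1 128.4  13.8]
[429.1 132.7  11.8]
at [ 609.3 -244.8  363.9] rpy [ 3.142e+00  1.000e-03 -3.350e-01] q6 1.52 F [-0.1 -0.3  0. ] gap 85.5 ff 0.0 t 15.8
tool cm [ 2.61 -0.35 18.79] n 5 per row [ 0.52 -0.07  3.76]
rotvec [0.    0.001 0.003] n 1 [0.    0.001 0.003]
```

```bash
python3 -m crank '[[0.9,-0.1,2.1,0,0,0],[0.9,-0.1,2.1,0,0,0],[0.8,-0.15,2.1,0,0,0],[0,0,2.1,0,0,0],[0,0,2.1,0,0,0],[0,0,2.1,0,0,0],[0,0,2.1,0,0,0],[0,0,2.1,0,0,0],[0,0,1.9,0,0,0],[0,0,0,0,0,0],[0,0,0,0,0,0]]' 0 60
python3 -m crank '[[0,0,0,0,0,0],[0,0,0,0,0,0],[0,0,0,0,0,0],[0,0,0,0,0,0],[0,0,0,0,0,0],[0,0,0,0,0,0],[0,0,0,0,0,0],[0,0,0,0,0,0],[0,0,0,0,0,0]]' 1 60; python3 go.py
```

```text
clock: 16.75
eef_pos: [634.7, -249.9, 176.7]
tool_rot: [-3.142, 0.002, -0.337]
wrist_force: [1.0, 0.2, 0.1]
finger_gap: 85.1
finger_force: 0.0
clock: 17.5
eef_pos: [635.4, -250.1, 178.5]
tool_rot: [3.142, -0.001, -0.338]
wrist_force: [-1.2, 0.4, 6.0]
finger_gap: 13.3
finger_force: 58.6
at [ 635.4 -250.1  178.5] rpy [ 3.142e+00 -1.000e-03 -3.380e-01] q6 1.53 F [-1.2  0.4  6. ] gap 13.3 ff 58.6 t 17.5
```

```bash
python3 -m crank '[[0,0,-1,0,0,0],[0,0,-2,0,0,0],[0,0,-3,0,0,0],[0,0,-3,0,0,0],[0,0,-3,0,0,-0.1],[0,0,-3,0,0,-0.1],[0,0,0,0,0,-0.085],[0,0,0,0,0,0],[0,0,0,0,0,0]]' ; python3 go.py 466.4 -127.3 300 -0.053; python3 -c "
from h import *
snap('scene','s2');snap('wrist','w7')"
```

```text
clock: 18.25
eef_pos: [634.8, -249.9, 327.9]
tool_rot: [-3.142, 0.0, -0.056]
wrist_force: [-0.1, 0.9, -0.6]
finger_gap: 13.6
finger_force: 58.6
at [ 634.8 -249.9  327.9] rpy [-3.142  0.    -0.056] q6 1.25 F [-0.1  0.9 -0.6] gap 13.6 ff 58.6 t 18.2
tool cm [-17.5  -11.3    2.79] n 6 per row [-2.92 -1.88  0.47]
rotvec [-0.     0.    -0.003] n 1 [-0.     0.    -0.003]
```

```bash
python3 -m crank '[[-2.5,-1.6,0.2,0,0,0],[-2.5,-1.6,0.2,0,0,0],[-2.5,-1.6,0.2,0,0,0],[-2.5,-1.6,0.2,0,0,0],[-2.5,-1.6,0.2,0,0,0],[-2.5,-1.6,0.2,0,0,0],[-2.5,-1.7,0.2,0,0,0],[0,0,0,0,0,0],[0,0,0,0,0,0],[0,0,0,0,0,0]]' >/dev/null; python3 go.py 466.4 -127.3 263 -0.053; python3 -c "
from h import *
snap('wrist','w8');a=cv2.imread('pics/w8.png');cv2.imwrite('pics/w8b.png',cv2.resize(a,(800,600),interpolation=cv2.INTER_CUBIC))"
```

```text
at [ 466.8 -127.9  313.4] rpy [ 3.142  0.    -0.054] q6 1.35 F [ 0.7  0.5 -0.5] gap 13.5 ff 58.7 t 19.2
tool cm [-0.04 -0.06  5.04] n 2 per row [-0.02 -0.03  2.52]
rotvec [ 0.     0.    -0.001] n 1 [ 0.     0.    -0.001]
```

View pics/w8b.png

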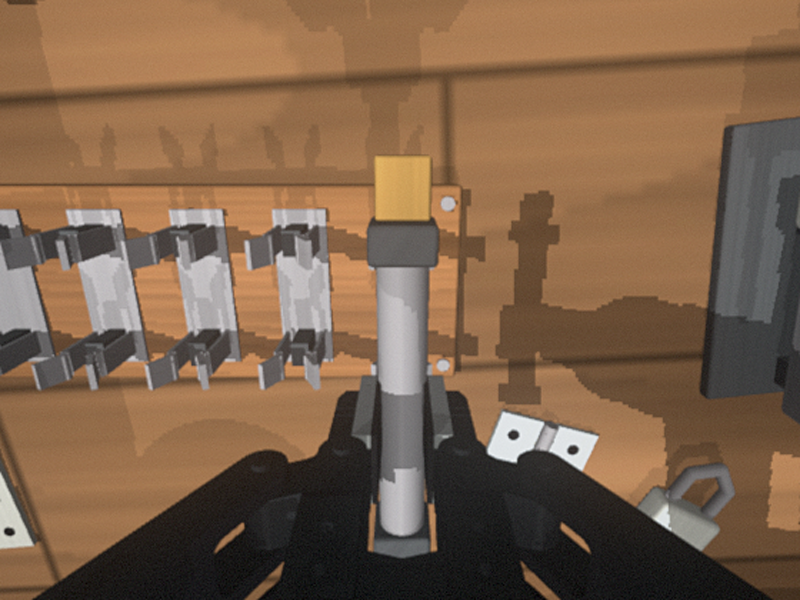

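The lance is held level and straight along the rack, nozzle at (403,188) on the far side. Neighbouring clip jaw tips are at (270,373)/(313,370). Checking against the predicted geometry.

```bash
python3 - <<'E'
from h import *
W=load('w8');k=.7;c,s=np.cos(-.053),np.sin(-.053)
def rw(x,y,z):return [472.5+c*x-s*y,-11.5+s*x+c*y,z]
for y in(-58,0,58):
  for x in(-39,-25,25,39):
    print(y,x,[tuple(int(round(q/k)) for q in proj(W,rw(x,y+d,65))) for d in(-12.5,12.5)],'strip',[tuple(int(round(q/k)) for q in proj(W,rw(x,y,13)))])
for u,v in((448,204),(443,366)):print('screw',onz(W,u*k,v*k,13).round(1))
E
python3 - <<'E'
import cv2
a=cv2.imread('pics/w8.png')[130:280,0:330]
cv2.imwrite('pics/w8c.png',cv2.resize(a,None,fx=2.4,fy=2.4,interpolation=cv2.INTER_CUBIC))
E
```

```text
-58 -39 [(315, 391), (267, 391)] strip [(309, 350)]
-58 -25 [(313, 367), (264, 367)] strip [(308, 329)]
-58 25 [(307, 271), (254, 271)] strip [(302, 248)]
-58 39 [(305, 242), (251, 242)] strip [(301, 224)]
0 -39 [(203, 391), (155, 391)] strip [(216, 350)]
0 -25 [(199, 367), (150, 367)] strip [(213, 329)]
0 25 [(185, 271), (132, 271)] strip [(202, 248)]
0 39 [(180, 242), (127, 242)] strip [(199, 224)]
58 -39 [(91, 391), (43, 391)] strip [(123, 350)]
58 -25 [(85, 367), (36, 367)] strip [(119, 329)]
58 25 [(63, 272), (10, 272)] strip [(102, 249)]
58 39 [(56, 242), (2, 242)] strip [(97, 224)]
screw [ 515.2 -155.5   13. ]
screw [ 414.8 -150.2   13. ]
```

View pics/w8c.png

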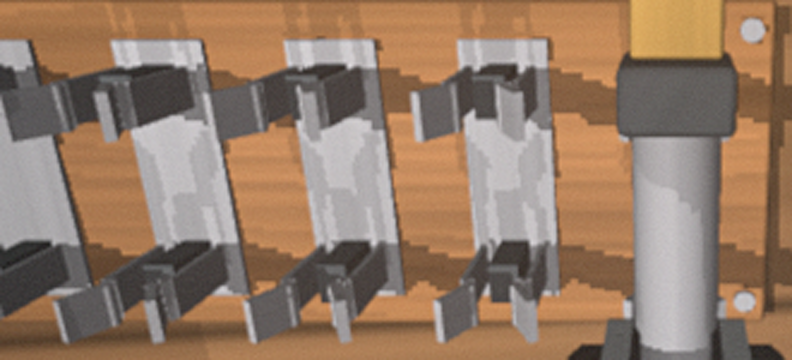

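Prediction matches the jaws within about 2 mm, so I'll press down.

```bash
python3 -m crank '[[0,0,2,0,0,0],[0,0,2,0,0,0],[0,0,2,0,0,0],[0,0,1.5,0,0,0],[0,0,0.5,0,0,0],[0,0,0.3,0,0,0],[0,0,0.3,0,0,0],[0,0,0,0,0,0]]' - 90; python3 -m crank '[[0,0,0.3,0,0,0],[0,0,0.3,0,0,0],[0,0,0.3,0,0,0],[0,0,0.2,0,0,0],[0,0,0,0,0,0]]'; python3 -m crank '[[0,0,0.2,0,0,0],[0,0,0.2,0,0,0],[0,0,0,0,0,0]]'
```

```text
clock: 19.9
eef_pos: [466.9, -128.1, 227.9]
tool_rot: [3.142, -0.001, -0.054]
wrist_force: [-0.1, 0.3, -1.5]
finger_gap: 12.0
finger_force: 89.6
clock: 20.32
eef_pos: [466.8, -127.9, 216.8]
tool_rot: [3.141, -0.001, -0.053]
wrist_force: [2.3, 0.7, -3.0]
finger_gap: 12.1
finger_force: 89.4
clock: 20.57
eef_pos: [466.5, -127.9, 213.4]
tool_rot: [-3.142, -0.0, -0.053]
wrist_force: [-2.6, 2.1, 13.6]
finger_gap: 12.4
finger_force: 91.3
```

```bash
python3 -m crank '[[0,0,0.1,0,0,0],[0,0,0,0,0,0]]'; python3 -m crank '[[0,0,0,0,0,0],[0,0,0,0,0,0],[0,0,0,0,0,0],[0,0,0,0,0,0],[0,0,-1,0,0,0],[0,0,-2,0,0,0],[0,0,-3,0,0,0],[0,0,-3,0,0,0],[0,0,-3,0,0,0],[0,0,-3,0,0,0],[0,0,0,0,0,0],[0,0,0,0,0,0]]' 0.6; python3 -c "
from h import *
from lance import *
snap('wrist','w9');snap('top','top2')
lance('top2',(671,128));lance('top0',(671,128));lance('top2',(634,246))
lance('w9',(466.5,-127.5),45)"
python3 go.py 645 133 363 -0.23
```

```text
clock: 20.73
eef_pos: [466.6, -127.9, 213.2]
tool_rot: [3.142, -0.0, -0.053]
wrist_force: [-6.5, 2.5, 28.1]
finger_gap: 12.1
finger_force: 92.9
clock: 21.73
eef_pos: [466.8, -128.0, 363.8]
tool_rot: [3.141, -0.004, -0.053]
wrist_force: [0.8, -0.4, 0.0]
finger_gap: 34.5
finger_force: 0.0
top2 area 269 ends [613.8 143. ] [732.6 114.4] mid [673.2 128.7] len 122.1 ang -0.237
top0 area 279 ends [613.4 143.1] [732.6 114.4] mid [673.  128.8] len 122.5 ang -0.237
top2 area 278 ends [575.5 235.3] [694.8 259.6] mid [635.1 247.5] len 121.8 ang 0.202
w9 area 4025 ends [ 402.4 -122.6] [ 526.5 -129.3] mid [ 464.5 -125.9] len 124.2 ang -0.054
at [ 466.  -127.7  361.4] rpy [-3.141e+00  1.000e-03 -5.300e-02] q6 1.35 F [-0.3 -0.1 -0.4] gap 34.5 ff 0.0 t 21.8
tool cm [ 16.49 -26.99  -0.17] n 8 per row [ 2.06 -3.37 -0.02]
rotvec [-0.     0.001  0.177] n 2 [-0.     0.     0.088]
```

Lance C is home: it snapped in, hit a hard stop, and measures 124 mm at z=45, the same as it did on the table. Next is lance A.

```bash
python3 -m crank '[[2.06,-3.37,0,0,0,0],[2.06,-3.37,0,0,0,0],[2.06,-3.37,0,0,0,0],[2.06,-3.37,0,0,0,0],[2.06,-3.37,0,0,0,0],[2.06,-3.37,0,0,0,0],[2.06,-3.37,0,0,0,0],[2.06,-3.4,0,0,0,0],[0,0,0,0,0,0.09],[0,0,0,0,0,0.092],[0,0,0,0,0,0],[0,0,0,0,0,0]]' 0 60 >/dev/null; python3 -c "
from lance import *
snap('wrist','w10');lance('w10',(672,128))"; python3 go.py 673 128.5 176 -0.237
```

```text
w10 area 2286 ends [610.3 144.4] [730.6 115.7] mid [670.5 130. ] len 123.7 ang -0.235
at [644.9 132.6 360.4] rpy [ 3.141e+00  2.000e-03 -2.320e-01] q6 2.00 F [ 1.  -1.4  0.3] gap 84.9 ff 0.0 t 22.9
tool cm [ 2.86 -0.26 18.43] n 5 per row [ 0.57 -0.05  3.69]
rotvec [0.001 0.002 0.005] n 1 [0.001 0.002 0.005]
```

```bash
python3 -m crank '[[0.95,-0.1,2.1,0,0,0],[0.9,-0.1,2.1,0,0,0],[0.9,-0.1,2.1,0,0,0],[0,0,2.1,0,0,0],[0,0,2.1,0,0,0],[0,0,2.1,0,0,0],[0,0,2.1,0,0,0],[0,0,2.1,0,0,0],[0,0,1.4,0,0,0],[0,0,0,0,0,0],[0,0,0,0,0,0]]' 0 60
python3 -m crank '[[0,0,0,0,0,0],[0,0,0,0,0,0],[0,0,0,0,0,0],[0,0,0,0,0,0],[0,0,0,0,0,0],[0,0,0,0,0,0],[0,0,0,0,0,0],[0,0,0,0,0,0],[0,0,0,0,0,0]]' 1 60
python3 -m crank '[[0,0,-1,0,0,0],[0,0,-2,0,0,0],[0,0,-3,0,0,0],[0,0,-3,0,0,0],[0,0,-3,0,0,-0.09],[0,0,-3,0,0,-0.092],[0,0,0,0,0,0],[0,0,0,0,0,0]]'
python3 go.py 473.5 -11.5 313 -0.053
```

```text
clock: 23.8
eef_pos: [672.5, 129.0, 179.2]
tool_rot: [3.141, 0.001, -0.235]
wrist_force: [-0.7, -0.1, -0.5]
finger_gap: 85.1
finger_force: 0.0
clock: 24.55
eef_pos: [673.0, 129.4, 180.4]
tool_rot: [-3.141, -0.001, -0.235]
wrist_force: [-1.6, 0.3, 5.7]
finger_gap: 13.3
finger_force: 58.6
clock: 25.22
eef_pos: [673.3, 129.5, 332.5]
tool_rot: [-3.141, -0.004, -0.054]
wrist_force: [-0.5, -1.2, -1.0]
finger_gap: 13.2
finger_force: 58.6
at [673.3 129.5 332.5] rpy [-3.141 -0.004 -0.054] q6 1.81 F [-0.5 -1.2 -1. ] gap 13.2 ff 58.6 t 25.2
tool cm [-19.2   15.16   1.85] n 7 per row [-2.74  2.17  0.26]
rotvec [-0.001 -0.004 -0.001] n 1 [-0.001 -0.004 -0.001]
```

```bash
python3 -m crank '[[-2.4,1.9,0.2,0,0,0],[-2.4,1.9,0.2,0,0,0],[-2.4,1.9,0.2,0,0,0],[-2.4,1.9,0.2,0,0,0],[-2.4,1.9,0.2,0,0,0],[-2.4,1.9,0.2,0,0,0],[-2.4,1.9,0.3,0,0,0],[-2.4,1.86,0.3,0,0,0],[0,0,0,0,0,0],[0,0,0,0,0,0],[0,0,0,0,0,0]]' >/dev/null;python3 go.py 473 -11.5 230 -0.053; python3 -c "
from h import *
snap('wrist','w11');a=cv2.imread('pics/w11.png');cv2.imwrite('pics/w11b.png',cv2.resize(a,(800,600),interpolation=cv2.INTER_CUBIC))"
```

```text
at [473.2 -11.7 311.4] rpy [-3.141  0.    -0.054] q6 1.60 F [ 0.1 -0.  -0.3] gap 13.0 ff 58.7 t 26.1
tool cm [-0.02 -0.02  8.14] n 3 per row [-0.01 -0.01  2.71]
rotvec [-0.     0.    -0.001] n 1 [-0.     0.    -0.001]
```

View pics/w11b.png

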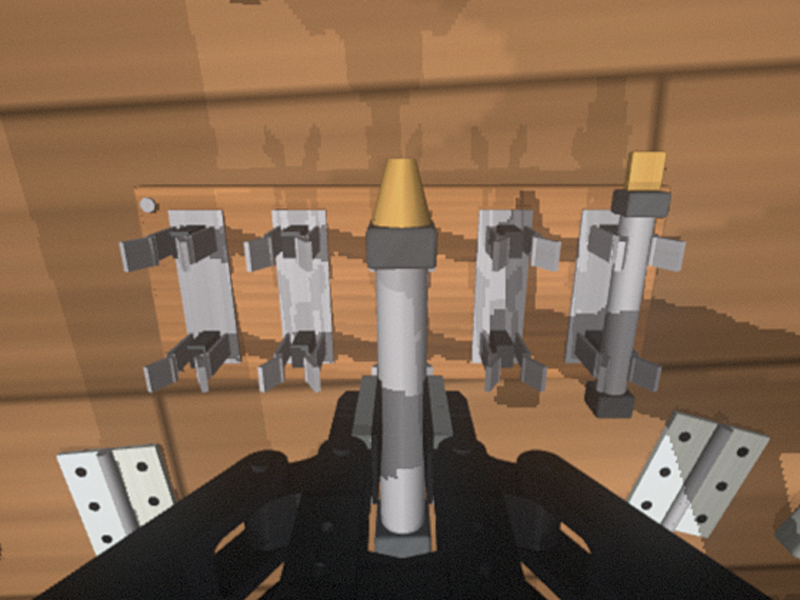

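Lance C (640,300) sits under the flared jaws in the end clip, nozzle on the far side. Lance A (cone) is centred over the middle clip: tube at 402, neighbouring clips averaging 403. Pressing.

```bash
python3 -m crank '[[0,0,2,0,0,0],[0,0,2,0,0,0],[0,0,2,0,0,0],[0,0,1.3,0,0,0],[0,0,0.3,0,0,0],[0,0,0.3,0,0,0],[0,0,0.3,0,0,0],[0,0,0,0,0,0]]' - 90; python3 -m crank '[[0,0,0.3,0,0,0],[0,0,0.3,0,0,0],[0,0,0.3,0,0,0],[0,0,0.3,0,0,0],[0,0,0,0,0,0]]'; python3 -m crank '[[0,0,0.2,0,0,0],[0,0,0.15,0,0,0],[0,0,0,0,0,0]]'
```

```text
clock: 26.85
eef_pos: [473.5, -11.6, 229.8]
tool_rot: [3.142, -0.001, -0.053]
wrist_force: [-0.3, 0.4, -0.2]
finger_gap: 12.0
finger_force: 89.6
clock: 27.27
eef_pos: [473.0, -11.8, 217.3]
tool_rot: [-3.142, -0.0, -0.053]
wrist_force: [2.8, -0.1, -6.3]
finger_gap: 11.9
finger_force: 89.7
clock: 27.52
eef_pos: [473.1, -11.8, 215.3]
tool_rot: [3.142, 0.0, -0.053]
wrist_force: [-5.0, 0.2, 20.9]
finger_gap: 12.0
finger_force: 92.8
```

```bash
python3 -m crank '[[0,0,0,0,0,0],[0,0,0,0,0,0],[0,0,0,0,0,0],[0,0,0,0,0,0],[0,0,-1,0,0,0],[0,0,-2,0,0,0],[0,0,-3,0,0,0],[0,0,-3,0,0,0],[0,0,-3,0,0,0],[0,0,-2.5,0,0,0],[0,0,0,0,0,0],[0,0,0,0,0,0]]' 0.6 60; python3 -c "
from lance import *
snap('wrist','w12');snap('top','top3')
lance('w12',(473,-11.5),45);lance('top3',(635,247))"
python3 go.py 610.5 242 361 0.203
```

```text
clock: 28.52
eef_pos: [473.3, -11.8, 361.1]
tool_rot: [-3.142, -0.004, -0.053]
wrist_force: [1.2, 0.4, 0.0]
finger_gap: 34.2
finger_force: 0.0
w12 area 4088 ends [408.  -7.] [532.2 -13.6] mid [470.1 -10.3] len 124.3 ang -0.053
top3 area 279 ends [575.5 235.1] [694.8 259.4] mid [635.2 247.3] len 121.8 ang 0.201
at [472.5 -11.8 358.8] rpy [ 3.142e+00  1.000e-03 -5.300e-02] q6 1.60 F [-0.3  0.1 -0.4] gap 34.3 ff 0.0 t 28.6
tool cm [ 12.43 -26.07  -0.23] n 8 per row [ 1.55 -3.26 -0.03]
rotvec [-0.     0.001 -0.256] n 3 [-0.     0.    -0.085]
```

```bash
python3 -m crank '[[1.55,-3.26,0,0,0,0],[1.55,-3.26,0,0,0,0],[1.55,-3.26,0,0,0,0],[1.55,-3.26,0,0,0,0],[1.55,-3.26,0,0,0,0],[1.55,-3.26,0,0,0,0],[1.55,-3.26,0,0,0,-0.085],[1.55,-3.26,0,0,0,-0.085],[0,0,0,0,0,-0.085],[0,0,0,0,0,0],[0,0,0,0,0,0]]' 0 60 >/dev/null; python3 -c "
from lance import *
snap('wrist','w13');lance('w13',(635,247))"; python3 go.py 636 247.3 178 0.202
```

```text
w13 area 2294 ends [572.2 234.3] [693.4 259.2] mid [632.8 246.7] len 123.7 ang 0.203
at [607.3 242.7 357.7] rpy [3.141e+00 3.000e-03 1.990e-01] q6 1.75 F [-0.2  0.1  0.2] gap 85.5 ff 0.0 t 29.6
tool cm [ 2.96  0.1  17.96] n 5 per row [0.59 0.02 3.59]
rotvec [ 0.001  0.003 -0.003] n 1 [ 0.001  0.003 -0.003]
```

```bash
python3 -m crank '[[0.95,0.05,2.1,0,0,0],[0.95,0,2.1,0,0,0],[0.9,0,2.1,0,0,0],[0,0,2.1,0,0,0],[0,0,2.1,0,0,0],[0,0,2.1,0,0,0],[0,0,2.1,0,0,0],[0,0,2.1,0,0,0],[0,0,1.1,0,0,0],[0,0,0,0,0,0],[0,0,0,0,0,0]]' 0 60
python3 -m crank '[[0,0,0,0,0,0],[0,0,0,0,0,0],[0,0,0,0,0,0],[0,0,0,0,0,0],[0,0,0,0,0,0],[0,0,0,0,0,0],[0,0,0,0,0,0],[0,0,0,0,0,0],[0,0,0,0,0,0]]' 1 60
python3 -m crank '[[0,0,-1,0,0,0],[0,0,-2,0,0,0],[0,0,-3,0,0,0],[0,0,-3,0,0,0],[0,0,-3,0,0,0.085],[0,0,-2,0,0,0.085],[0,0,0,0,0,0.085],[0,0,0,0,0,0],[0,0,0,0,0,0]]'
python3 go.py 479.6 104.3 313 -0.053
```

```text
clock: 30.5
eef_pos: [635.3, 247.8, 180.1]
tool_rot: [3.141, 0.001, 0.2]
wrist_force: [-0.6, 0.4, 0.1]
finger_gap: 85.6
finger_force: 0.0
clock: 31.25
eef_pos: [635.6, 248.7, 180.9]
tool_rot: [-3.142, -0.001, 0.202]
wrist_force: [-1.7, -0.3, 5.3]
finger_gap: 12.9
finger_force: 58.6
clock: 32.0
eef_pos: [635.1, 248.4, 320.4]
tool_rot: [3.142, 0.0, -0.051]
wrist_force: [-0.1, 1.0, -1.3]
finger_gap: 13.1
finger_force: 58.6
at [635.1 248.4 320.4] rpy [ 3.142  0.    -0.051] q6 1.99 F [-0.1  1.  -1.3] gap 13.1 ff 58.6 t 32.0
tool cm [-14.8   15.18   0.74] n 6 per row [-2.47  2.53  0.12]
rotvec [0.    0.    0.002] n 1 [0.    0.    0.002]
```

```bash
python3 -m crank '[[-2.12,2.17,0.1,0,0,0],[-2.12,2.17,0.1,0,0,0],[-2.12,2.17,0.1,0,0,0],[-2.11,2.17,0.1,0,0,0],[-2.11,2.17,0.1,0,0,0],[-2.11,2.17,0.1,0,0,0],[-2.11,2.16,0.1,0,0,0],[0,0,0,0,0,0],[0,0,0,0,0,0],[0,0,0,0,0,0]]' >/dev/null;python3 go.py 479.6 104.3 229.9 -0.053; python3 -c "
from h import *
snap('wrist','w14');a=cv2.imread('pics/w14.png');cv2.imwrite('pics/w14b.png',cv2.resize(a,(800,600),interpolation=cv2.INTER_CUBIC))"
```

```text
at [480.  104.9 313. ] rpy [-3.141 -0.    -0.052] q6 1.83 F [ 0.6  0.3 -0.6] gap 13.3 ff 58.8 t 32.8
tool cm [-0.04  0.07  8.31] n 3 per row [-0.01  0.02  2.77]
rotvec [-0.    -0.     0.001] n 1 [-0.    -0.     0.001]
```

View pics/w14b.png

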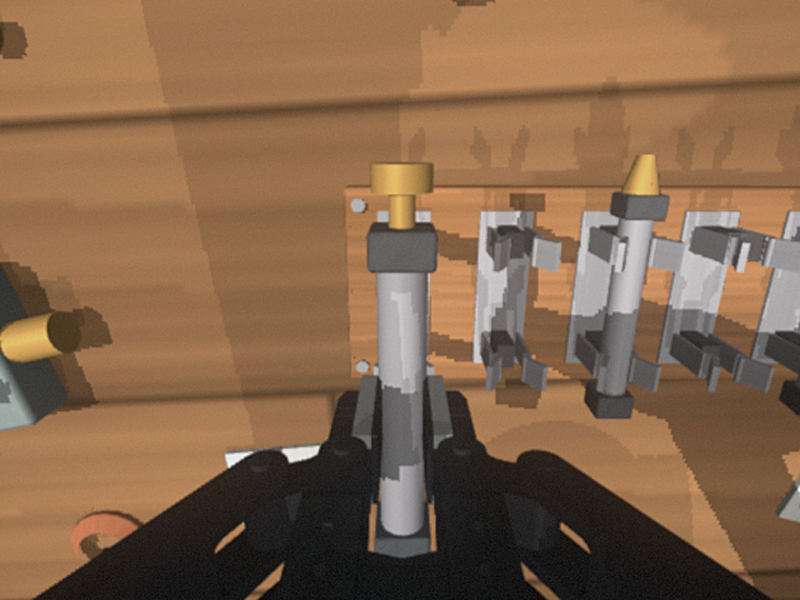

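The disc lance is aligned over the end clip: neighbouring clip mid 517, the same offset as before. Pressing.

```bash
python3 -m crank '[[0,0,2,0,0,0],[0,0.05,2,0,0,0],[0,0,2,0,0,0],[0,0,1.4,0,0,0],[0,0,0.3,0,0,0],[0,0,0.3,0,0,0],[0,0,0.3,0,0,0],[0,0,0,0,0,0]]' - 90; python3 -m crank '[[0,0,0.3,0,0,0],[0,0,0.3,0,0,0],[0,0,0.3,0,0,0],[0,0,0.3,0,0,0],[0,0,0,0,0,0]]'; python3 -m crank '[[0,0,0.2,0,0,0],[0,0,0.15,0,0,0],[0,0,0,0,0,0]]'
```

```text
clock: 33.55
eef_pos: [480.1, 104.6, 230.5]
tool_rot: [-3.141, -0.001, -0.053]
wrist_force: [-0.4, 0.4, -1.0]
finger_gap: 12.1
finger_force: 89.9
clock: 33.97
eef_pos: [479.8, 104.3, 218.1]
tool_rot: [-3.141, -0.001, -0.053]
wrist_force: [1.7, -0.3, -4.0]
finger_gap: 12.1
finger_force: 89.5
clock: 34.22
eef_pos: [479.8, 104.3, 215.7]
tool_rot: [3.142, -0.0, -0.053]
wrist_force: [-3.9, -1.1, 18.2]
finger_gap: 12.3
finger_force: 92.0
```

```bash
python3 -m crank '[[0,0,0.05,0,0,0],[0,0,0,0,0,0]]';python3 -m crank '[[0,0,0,0,0,0],[0,0,0,0,0,0],[0,0,0,0,0,0],[0,0,0,0,0,0],[0,0,-1,0,0,0],[0,0,-2,0,0,0],[0,0,-3,0,0,0],[0,0,-3,0,0,0],[0,0,-3,0,0,0],[0,0,-2.5,0,0,0],[0,0,0,0,0,0],[0,0,0,0,0,0]]' 0.6 60; python3 -c "
from lance import *
snap('wrist','w15');lance('w15',(479.8,104.3),45)"
python3 -m crank '[[-2,-2,-2,0,0,0],[-2,-3,-2,0,0,0],[-2,-3,-1,0,0,0],[-2,-3,0,0,0,0],[-2,-3,0,0,0,0],[-2,-3,0,0,0,0],[-1,-3,0,0,0,0],[0,-3,0,0,0,0],[0,-2,0,0,0,0],[0,0,0,0,0,0]]'>/dev/null
python3 -c "
from h import *
snap('scene','s3');snap('top','top4');a=cv2.imread('pics/s3.png')[90:350,130:480];b=cv2.imread('pics/top4.png')[80:340,110:460]
cv2.imwrite('pics/fin.png',cv2.resize(np.vstack([a,b]),None,fx=1.15,fy=1.15,interpolation=cv2.INTER_CUBIC))"
```

```text
clock: 34.38
eef_pos: [479.7, 104.3, 215.7]
tool_rot: [-3.142, -0.0, -0.053]
wrist_force: [-6.1, -1.7, 23.6]
finger_gap: 12.0
finger_force: 92.4
clock: 35.38
eef_pos: [479.9, 104.4, 361.0]
tool_rot: [-3.141, -0.003, -0.053]
wrist_force: [-0.2, 0.4, -1.1]
finger_gap: 33.9
finger_force: 0.0
w15 area 4092 ends [413.4 108.5] [537.9 102. ] mid [475.7 105.3] len 124.6 ang -0.052
```

View pics/fin.png

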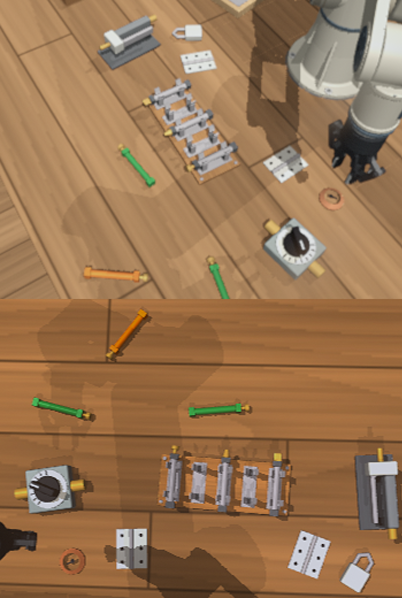

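All three lances sit level in clips at (173,478), (225,478) and (277,478) in the lower panel, nozzles on the far side. The look-alikes and lock hardware are where they were, and the arm is clear.

```bash
python3 -c "
from workcell import arm
print(arm.close_job())"
```

```text
the job is handed in; nothing more can be done
None
```

The job is handed in with all three lances home in clips, nozzles on the far side; before that, the dial was closed to its stop and set back three clicks, then the trigger was squeezed for over a second and released.

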